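# Hang coated board carriers in the push-to-open drying cabinet

## Robot

A 7-joint arm with a two-finger parallel gripper is mounted at the origin on a cart in front of the work surface, level with it; the furniture and walls round the work are solid. World frame = base frame: x ahead of the robot, y to its left, z up, the work surface at z = 0. Lengths are in mm, angles in rad, forces in N, time in s.
With the tool pointing down it reaches from about 425 to 875 mm from the base axis. Payload 9.9 kg.
Tool frame: the origin (TCP) lies at the very end of the fingers, on their centre line; the grasp point (between the pads) lies 19 mm behind it; z points along the fingers, y is the line along which they close (so a half turn about z gives the same grasp; the last joint's range is limited). The gripper opens to 85 mm and grips with 20 to 120 N. Pads are 22 mm wide; open, the fingers measure 114 mm over their backs; the gripper's body (76 mm by 85 mm) begins 54 mm behind the grasp point. The pads swing forward as they close: fully open they stand 13 mm farther back than shut.
Start: joints at [-1.409, 0.576, 0.025, 1.437, -0.015, 1.129, -0.057], TCP at [164.242, 654.716, 231.289] pointing down, gripper open.
Joint ranges: [-2.76, 2.76], [-0.34, 2.15], [-1.52, 1.57], [0.19, 2.46], [-1.09, 4.23], [0.17, 1.99], [-2.82, 2.82]. Speed limits (rad/s): [2.22, 2.22, 3.01, 3.01, 3.14, 3.14, 3.14].

## Interface

Orientations are given as a 3x3 rotation matrix whose columns are the frame's x, y, z axes.
In Python, from station import r gives the robot as it stands.
- The arm moves only by the tool apply_moves, never from a script. Its argument "deltas" is a list of rows, each an object with "linear": the shift along the tool's x, y, z in mm, a list of three; "angular": the turn, a rotation vector about the tool's x, y, z in degrees, a list of three; "claw": the finger opening in mm, from 0 to 85.4. In form: [{"linear": [x, y, z], "angular": [rx, ry, rz], "claw": claw}, ...]. A call has 1 to 8 rows; each row is the pose to reach, as a shift and turn from the pose commanded when the call began, along the tool's axes at that moment; what a row does not reach only later rows make up. A row lasts 1/8 s, in which the tool goes at most 62.5 mm and 10.7 degrees, less where a joint would pass 70% of its speed; a pose out of reach is approached as far as the arm can. A call with a gripper value outside its range is refused whole. The fingers move at their own pace and stop on an object; "grip_force" is the grip in N (left out, the last holds). Time passes only in rows, so rows that repeat a pose let the fingers close. It gives the time, the measured TCP pose, the force, the opening and the grip force at its end, in the units of the state.
- r.read_state(): the state, without advancing time (a new reading comes with each control period).
- r.grab_frame(name): name is "side" or "top"; returns (picture, depth): 420x560x3 uint8, red, green, blue; 420x560 float32, mm along the optical axis (not along the pixel's ray), 0 where there is no reading.
- r.camera_model(name): a dict with "K" (3x3 intrinsics, pixels), "T" (4x4, takes a point from camera to world coordinates). Camera axes: x right, y down, z forward; pixel columns grow to the right and rows downward; lengths in mm; the calibration is good to about 2 mm. A picture is of the moment at which its call begins. camera_model takes no time and is no camera call.
- r.finish_job(): hands the job in; it is judged then, once.
The state is a dict: "time": time; "joints": joint angles; "joint_vel": joint speeds; "joint_efforts": joint torques, N m; "position": TCP position; "eef_rot": TCP orientation; "force": force on the tool from outside, world axes, zero at the start; "ft_torque": the same for the moment, N m; "finger_gap": finger opening in mm; "gripper_force": force on a finger pad.
Only numpy, scipy, OpenCV 4.12 (cv2) and the standard library are available. Lean on these libraries where they do the work, as an engineer would, in place of code of your own. Each camera call takes 0.05 s, during which the arm holds its last target. There are 200 camera calls.

## Task

Put the freshly coated boards away to dry: press the shut door of the small grey cabinet so that its catch pops it ajar, swing it wide open, and hang every saddle carrier that stands on the bench astride the rail on the inside of the door. Then swing the door shut with the carriers on it until the catch holds it. Leave everything else on the bench where it stands.

Things in the scene. Friction and masses are not known exactly. Their poses are not given: they have to be found in the camera images.
- cabinet: Small grey sheet-metal drying cabinet fixed on the bench, 150 deep (x) x 230 wide (y) x 187 high, roofed, front towards the robot. Origin: centre of its underside; x points into it, y to its left seen from the robot, z up. Its door has a push-to-open catch: pulling does nothing; pressed 6 to 9 mm in near its free edge (4 to 8 N) and let go, it is kicked ajar to about 0.36 rad.
- door (a joint): Cabinet door, rad. 0 = shut, held by the catch; grows as it swings towards the robot, stop at 1.55. A press to -0.035..-0.05 (hard stop -0.052), then letting go, pops it ajar; from there it moves easily and stays where left. To shut it, push it past 0 to about -0.03..-0.05 once and let go: it settles at 0. Pressed again it pops open again; too shallow a press changes nothing.
- door_hinge (a point): Point on the vertical hinge axis at the door's left edge (seen from the robot), 100 above the bench. Axes turn with the door: x its inward normal, y from free edge towards hinge, z up. Door panel: 12 thick (outer face x = -6, inner face x = +6 mm), y = -225 to 0 mm, 14 to 177 above the bench, plain outside, no handle.
- door_edge (a point): Point on the door's outer face, 25 from its free edge (200 from the hinge axis) and 140 above the bench; same axes as door_hinge. A good place to press. A tall rack post stands by the right front corner of the bench, at about x = 0.40, y = -0.49 m.
- rail_mid (a point): Middle of the top of the hanging rail inside the door: a level round bar, diameter 10, 50 clear of the inner face, its top 130 above the bench, 47 below the door's top edge. Axes as door_hinge: y along the bar, x away from the door. Flat end brackets (6 wide, up to 133 above the bench) at y = -90 and +90, so carriers fit with their middle within 65 of here. Reachable only with the door wide open.
- carrier_0: Saddle carrier, loose, may be absent: aluminium inverted U on two feet, 40 long at the feet (x, along its tunnel) x 72 wide (y) x 113 high, a circuit board on the outside of each leg; tunnel 44 wide, narrowing under the crown to centre the bar; crown 52 wide, top 79 above the feet. A black grab tab stands on the crown: 24 (x) x 10 thick (y), 79 to 113 above the feet; grip its thickness. 0.15 kg. Origin: between the feet, z up.
- carrier_0_saddle (a point): Middle of the underside of the crown of carrier_0, 75 above its feet: the face that rests on the bar. Same axes as the carrier.
- carrier_1: Another saddle carrier just like carrier_0; may be absent. The sloping console of the big machine close behind the carriers rises to about 240 above the bench: carry them past its front edge, not over it.
- carrier_1_saddle (a point): Middle of the underside of the crown of carrier_1, 75 above its feet: the face that rests on the bar. Same axes as the carrier.
- carrier_2: Another saddle carrier just like carrier_0; may be absent. The sloping console of the big machine close behind the carriers rises to about 240 above the bench: carry them past its front edge, not over it.
- carrier_2_saddle (a point): Middle of the underside of the crown of carrier_2, 75 above its feet: the face that rests on the bar. Same axes as the carrier.
- wick_spool: Bystander, not to be disturbed: low spool lying flat, diameter 42, 12 high mm. Origin: centre of its underside.
- nozzle_0: Bystander, not to be disturbed: square hot-air nozzle, 30x30x48 mm. Origin: centre of its underside.
- flux_bottle: Bystander, not to be disturbed: small bottle, diameter 38, 87 high mm. Origin: centre of its underside.
- ipa_bottle: Bystander, not to be disturbed: bottle, diameter 58, 147 high mm. Origin: centre of its underside.
- brass_weight: Bystander, not to be disturbed: brass block 34x50x28 mm. Origin: centre of its underside.
- solder_spool: Bystander, not to be disturbed: solder spool lying flat, diameter 58, 44 high mm. Origin: centre of its underside.
- caliper: Bystander, not to be disturbed: caliper lying flat, 68x176x13 mm. Origin: centre of its underside.

How it is judged (in metres and radians):
On the way, in this order (a step that is already met when the one before it is completed fails the run):
1. the pressed door has popped ajar (value of joint door above 0.15 rad), for 0.1 s.
2. the door stands wide open (value of joint door above 1.2 rad), for 0.2 s.
3. with the door still wide open, every carrier present hangs astride the rail, let go (value of joint door above 1 rad and x of carrier_0_saddle in the frame of rail_mid between -0.012 and 0.012 m and y of carrier_0_saddle in the frame of rail_mid between -0.078 and 0.078 m and z of carrier_0_saddle in the frame of rail_mid between -0.009 and 0.009 m and angle between each of carrier_0, carrier_1, carrier_2's own z axis and vertical below 0.35 rad and x of carrier_1_saddle in the frame of rail_mid between -0.012 and 0.012 m and y of carrier_1_saddle in the frame of rail_mid between -0.078 and 0.078 m and z of carrier_1_saddle in the frame of rail_mid between -0.009 and 0.009 m and x of carrier_2_saddle in the frame of rail_mid between -0.012 and 0.012 m and y of carrier_2_saddle in the frame of rail_mid between -0.078 and 0.078 m and z of carrier_2_saddle in the frame of rail_mid between -0.009 and 0.009 m and contact force between the fingers and carrier_0 below 0.1 N and contact force between the fingers and carrier_1 below 0.1 N and contact force between the fingers and carrier_2 below 0.1 N), for 0.3 s.
At the end, for the whole second after the job is handed in: The door is shut and held by its catch (within 0.02 rad of 0), and every carrier present hangs astride the rail: crown on the bar (within 9 mm in height, 12 mm across), within 78 mm of the rail's middle along the bar, tilted less than 0.35 rad (value of joint door between -0.02 and 0.02 rad and x of carrier_0_saddle in the frame of rail_mid between -0.012 and 0.012 m and y of carrier_0_saddle in the frame of rail_mid between -0.078 and 0.078 m and z of carrier_0_saddle in the frame of rail_mid between -0.009 and 0.009 m and angle between each of carrier_0, carrier_1, carrier_2's own z axis and vertical below 0.35 rad and x of carrier_1_saddle in the frame of rail_mid between -0.012 and 0.012 m and y of carrier_1_saddle in the frame of rail_mid between -0.078 and 0.078 m and z of carrier_1_saddle in the frame of rail_mid between -0.009 and 0.009 m and x of carrier_2_saddle in the frame of rail_mid between -0.012 and 0.012 m and y of carrier_2_saddle in the frame of rail_mid between -0.078 and 0.078 m and z of carrier_2_saddle in the frame of rail_mid between -0.009 and 0.009 m); the robot touches nothing.
It fails at once if a bystander is shoved by more than 30 mm or knocked over (distance of any of wick_spool, nozzle_0, flux_bottle, ipa_bottle, brass_weight, solder_spool, caliper from where it was at the start of the episode above 0.03 m or angle between any of wick_spool, nozzle_0, flux_bottle, ipa_bottle, brass_weight, solder_spool, caliper's own z axis and vertical above 0.6 rad).
Of carrier_0, carrier_1, carrier_2 only 2 to 3 are there at a start; the rules pass over those that are not, and their reading is None.
At some moment in a run one of carrier_0, carrier_2 may be knocked a few centimetres aside while the robot is not near it.
It also fails if it takes over 208 s, if anything falls off the work surface, if the arm or the gripper's body presses on something with over 40 N, if the wrist force passes 120 N, or if a joint passes its speed limit or range.

## Working session

There is one attempt and no reset: what is moved stays moved. The work goes in short steps, Python scripts to look and compute and a tool call to move; the robot and the scene stay as the last step left them, time stands still between calls to the robot, and variables do not carry over. Pictures are saved under pics/ and viewed, at most 14 in all, crops included, and the job is handed in when it is done.

Besides the shell and the picture viewer there is one more tool, called after "Emit:" by a JSON object that holds its "op" and its "data". apply_moves: Moves the arm, as the interface text tells. Its arguments: {"type":"object","properties":{"deltas":{"type":"array","items":{"type":"object","properties":{"linear":{"type":"array","items":{"type":"number"}},"angular":{"type":"array","items":{"type":"number"}},"claw":{"type":"number"}}}},"grip_force":{"type":"number"}},"required":["deltas"]}

```bash
mkdir -p pics; ls
cat > h.py <<'E'
import numpy as np, cv2
from station import r
def grab(n,f=None):
    p,d=r.grab_frame(n); m=r.camera_model(n)
    if f: cv2.imwrite('pics/'+f,p[:,:,::-1])
    K=np.array(m['K']);T=np.array(m['T'])
    v,u=np.mgrid[:420,:560]
    c=np.stack([(u-K[0,2])/K[0,0]*d,(v-K[1,2])/K[1,1]*d,d,np.ones_like(d)],-1)
    w=(c@T.T)[...,:3]; w[d==0]=np.nan
    return p,w
def proj(n,X):
    m=r.camera_model(n); c=np.linalg.inv(np.array(m['T']))@np.append(X,1); q=np.array(m['K'])@c[:3]; return q[:2]/q[2]
def delta(pos,R=None):
    s=r.read_state(); R0=np.array(s['eef_rot']); print('lin',(R0.T@(np.array(pos)-s['position'])).round(1))
    if R is not None:
        print('ang',np.degrees(cv2.Rodrigues(R0.T@np.array(R))[0].ravel()).round(1))
E
python3 - <<'E'
from h import *
for n in('side','top'):
    p,w=grab(n,n+'0.png'); np.save(n+'.npy',w); print(r.camera_model(n)['T'])
s=r.read_state();print(s)
E
```

```text
pics
[[ 3.43598407e-01 -8.14575634e-01  4.67339995e-01 -2.13579217e+00]
 [-9.39098233e-01 -2.94907318e-01  1.76420470e-01 -1.43331377e+02]
 [-5.88583139e-03 -4.99495956e-01 -8.66296224e-01  1.26672243e+03]
 [ 0.00000000e+00  0.00000000e+00  0.00000000e+00  1.00000000e+00]]
[[-2.67924018e-02 -9.97289561e-01  6.85251636e-02  4.97011182e+02]
 [-9.99634761e-01  2.69717761e-02  1.69360558e-03  1.20269214e+02]
 [-3.53726054e-03 -6.84547597e-02 -9.97647951e-01  1.51295392e+03]
 [ 0.00000000e+00  0.00000000e+00  0.00000000e+00  1.00000000e+00]]
{'time': 0.1, 'joints': array([-1.4087687 ,  0.57644759,  0.02486644,  1.43782816, -0.01497676,
        1.12899317, -0.05651137]), 'joint_vel': array([ 2.31900516e-05, -2.53072412e-03, -1.61620672e-03, -2.41904466e-03,
       -1.93866919e-04,  9.90530669e-04,  1.30175423e-06]), 'joint_efforts': array([ 7.40427116e-03, -7.67307043e+01,  2.25773089e+00, -2.86607248e+01,
        1.56952185e-02,  8.70953692e-03,  4.77260028e-05]), 'position': array([164.18002241, 654.31103378, 230.52815701]), 'eef_rot': array([[-9.69939914e-01,  2.43344398e-01, -2.57673491e-04],
       [ 2.43344510e-01,  9.69938808e-01, -1.46912807e-03],
       [-1.07576567e-04, -1.48766938e-03, -9.99998888e-01]]), 'force': array([ 0.95470163, -0.33817431,  0.18903793]), 'ft_torque': array([-0.04671863,  0.02856563, -0.00336233]), 'gripper_force': 0.0, 'finger_gap': 85.37991689614908}
```

View pics/side0.png

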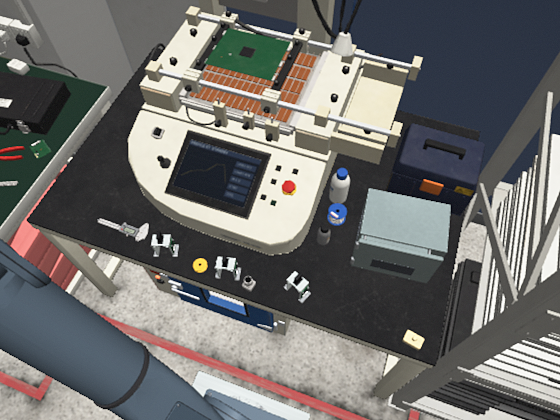

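View pics/top0.png

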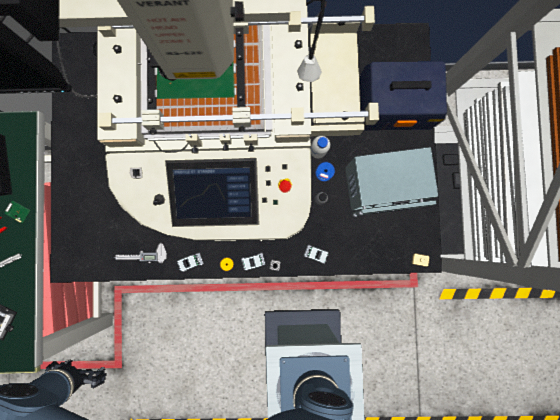

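The pictures show three carriers near side px (165,243), (227,266), (297,285) and top px (190,262), (253,262), (316,253). The cabinet is at top px (395,180), and its door faces the robot, turned slightly.

```bash
cat >> h.py <<'E'
def cluster(w,lo,hi,box):
    P=w.reshape(-1,3); P=P[~np.isnan(P[:,0])]
    m=(P[:,2]>lo)&(P[:,2]<hi)&(P[:,0]>box[0])&(P[:,0]<box[1])&(P[:,1]>box[2])&(P[:,1]<box[3])
    return P[m]
E
python3 - <<'E'
from h import *
print(np.array(r.camera_model('top')['K']),np.array(r.camera_model('side')['K']))
t=np.load('top.npy');s=np.load('side.npy')
for u,v in[(190,262),(253,262),(316,253),(227,264),(275,265),(140,254),(421,260),(322,198),(325,171),(320,145),(395,170),(353,215),(438,200),(250,240),(310,200)]: print(u,v,t[v,u].round())
# cabinet roof
for n,w in(('top',t),('side',s)):
    P=cluster(w,180,195,(400,900,-600,0)); 
    rr=cv2.minAreaRect(P[:,:2].astype(np.float32)); print(n,len(P),rr,P[:,2].mean(),cv2.boxPoints(rr).round())
for n,w in(('top',t),('side',s)):
  for c in[(190,262),(253,262),(316,253)]:
    X=t[c[1],c[0]]
    for lo,hi in((60,90),(90,125)):
        P=cluster(w,lo,hi,(X[0]-60,X[0]+60,X[1]-60,X[1]+60))
        if len(P)>3: print(n,c,lo,len(P),P.mean(0).round(1),[np.round(q,1) for q in cv2.minAreaRect(P[:,:2].astype(np.float32))])
a=cv2.imread('pics/top0.png')[235:280,110:350]; cv2.imwrite('pics/c1.png',cv2.resize(a,None,fx=3.3,fy=3.3,interpolation=2))
E
```

```text
[[445.74782406   0.         273.27816018]
 [  0.         445.74782406 211.44353247]
 [  0.           0.           1.        ]] [[452.7859227    0.         281.05847795]
 [  0.         452.7859227  213.87715198]
 [  0.           0.           1.        ]]
190 262 [441. 394.  79.]
253 262 [436. 191. 107.]
316 253 [459. -10.  83.]
227 264 [428. 283.   8.]
275 265 [422. 122.  45.]
140 254 [469. 574.  12.]
421 260 [ 425. -362.   26.]
322 198 [634. -35.  85.]
325 171 [728. -53.  40.]
320 145 [793. -27. 151.]
395 170 [ 703. -246.  186.]
353 215 [nan nan nan]
438 200 [ 625. -440.   -3.]
250 240 [506. 204.   5.]
310 200 [621.  10. 166.]
top 4275 ((645.4324951171875, -331.44134521484375), (495.6472473144531, 402.5022888183594), 1.915127158164978) 187.03036549152034 [[ 391. -139.]
 [ 404. -541.]
 [ 900. -524.]
 [ 886. -122.]]
side 4477 ((626.1895141601562, -352.4095764160156), (484.17449951171875, 421.95263671875), 9.141691207885742) 186.6158231799365 [[ 354. -183.]
 [ 421. -599.]
 [ 899. -522.]
 [ 832. -106.]]
top (190, 262) 60 169 [439.1 400.3  77.9] [array([437.7, 404.7]), array([35.9, 59.6])
[... 471 characters left out ...]
 111.6] [array([453.3, -16.7]), array([10. , 22.7]), np.float64(69.6)]
side (190, 262) 60 208 [436.7 396.6  76.3] [array([438.6, 399.8]), array([38.3, 60.1]), np.float64(20.7)]
side (190, 262) 90 48 [435.9 399.5 106.3] [array([437.4, 401.5]), array([24.7, 11.3]), np.float64(23.4)]
side (253, 262) 60 219 [432.9 189.4  76.6] [array([434.7, 192.2]), array([38.2, 61.7]), np.float64(9.2)]
side (253, 262) 90 49 [432.7 191.7 106.9] [array([434.2, 193.3]), array([25.9, 10.3]), np.float64(12.9)]
side (316, 253) 60 226 [449.9 -21.8  76.8] [array([453.6, -19.1]), array([60.7, 36.6]), np.float64(67.1)]
side (316, 253) 90 48 [451.6 -19.7 107.9] [array([454., -20.]), array([ 9.5, 24.2]), np.float64(67.6)]
```

View pics/c1.png

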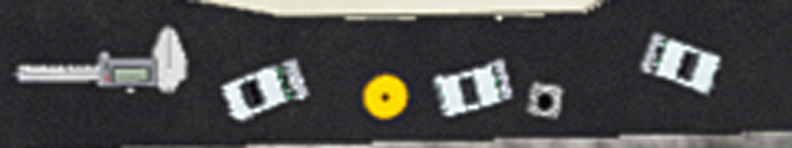

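The crop shows tab orientations near +19°, +13° and −21° for the three carriers. Next I fit the cabinet roof and the door plane.

Run:
```python
from h import *
t=np.load('top.npy');s=np.load('side.npy')
for n,w in(('top',t),('side',s)):
    P=cluster(w,178,196,(540,840,-450,-80)); print(len(P),P.min(0).round(),P.max(0).round())
    m=np.zeros((400,400),np.uint8); m[(P[:,0]-500).astype(int),(P[:,1]+500).astype(int)]=255
    m=cv2.morphologyEx(cv2.morphologyEx(m,cv2.MORPH_CLOSE,np.ones((9,9))),cv2.MORPH_OPEN,np.ones((41,41)))
    c=max(cv2.findContours(m,0,2)[0],key=cv2.contourArea); c=c[:,0,::-1]+[500,-500]
    rr=cv2.minAreaRect(c.astype(np.float32)); print(n,rr,cv2.boxPoints(rr).round())
# door face
P=cluster(s,25,165,(540,700,-420,-110)); A=np.c_[P[:,:2],np.ones(len(P))]
x,y=P[:,0],P[:,1]
for i in range(6):
    c=np.polyfit(y,x,1); k=abs(x-np.polyval(c,y))<(15 if i<2 else 5); x,y=x[k],y[k]
print('door x=',c,'yaw',np.degrees(np.arctan(-c[0])),y.min(),y.max(),len(y),len(P))
print(s[300-50:300:8,395].round())
```

```text
3908 [ 579. -369.  178.] [ 770. -127.  195.]
top ((683.367919921875, -248.82827758789062), (149.59335327148438, 230.295166015625), 5.411869049072266) [[ 598. -141.]
 [ 620. -371.]
 [ 769. -356.]
 [ 747. -127.]]
4160 [ 580. -372.  178.] [ 772. -129.  194.]
side ((683.8541870117188, -250.09083557128906), (151.88137817382812, 229.15847778320312), 5.36773681640625) [[ 598. -143.]
 [ 619. -371.]
 [ 770. -357.]
 [ 749. -129.]]
door x= [-9.58500716e-02  5.64121963e+02] yaw 5.475078504108699 -368.5672594047643 -140.04531212402455 1833 2002
[[ 588. -244.  170.]
 [ 589. -254.  124.]
 [ 588. -264.   79.]
 [ 591. -275.   24.]
 [ 579. -284.   -4.]
 [ 555. -290.   -5.]
 [ 529. -295.   -0.]]
```

```bash
cat >> h.py <<'E'
def Rz(a):
    a=np.radians(a);c,s=np.cos(a),np.sin(a); return np.array([[c,s,0],[s,-c,0],[0,0,-1]])
def plan(*pts):
    s=r.read_state(); R0=np.array(s['eef_rot']); print(round(s['time'],2),s['position'].round(1),'yaw',np.degrees(np.arctan2(R0[1,0],R0[0,0])).round(1),'gap',round(s['finger_gap'],1))
    for x,y,z,a in pts:
        print((R0.T@(np.array([x,y,z])-s['position'])).round(1).tolist(),np.degrees(cv2.Rodrigues(R0.T@Rz(a))[0].ravel()).round(1).tolist())
E
python3 - <<'E'
from h import *
plan((300,520,300,180),(480,300,300,185),(520,0,300,185),(530,-345,300,185.4))
E
```

```text
0.1 [164.2 654.3 230.5] yaw 165.9 gap 85.4
[-164.4, -97.3, -69.3] [-0.1, -0.0, -14.1]
[-392.6, -266.9, -69.0] [-0.1, -0.0, -19.1]
[-504.4, -548.2, -68.6] [-0.1, -0.0, -19.1]
[-598.0, -880.4, -68.1] [-0.1, -0.0, -19.5]
```

Emit:
{"op": "apply_moves", "data": {"deltas": [{"linear":[-164,-97,-69],"angular":[0,0,-14],"claw":0},{"linear":[-164,-97,-69],"angular":[0,0,-14],"claw":0},{"linear":[-164,-97,-69],"angular":[0,0,-14],"claw":0},{"linear":[-392,-267,-69],"angular":[0,0,-19],"claw":0},{"linear":[-392,-267,-69],"angular":[0,0,-19],"claw":0},{"linear":[-392,-267,-69],"angular":[0,0,-19],"claw":0},{"linear":[-392,-267,-69],"angular":[0,0,-19],"claw":0},{"linear":[-392,-267,-69],"angular":[0,0,-19],"claw":0}]}}

```text
time: 1.1
position: [480.9, 297.6, 300.2]
eef_rot: [[-0.996, -0.084, 0.0], [-0.084, 0.996, -0.001], [0.0, -0.001, -1.0]]
force: [0.3, 0.5, -0.2]
finger_gap: 0.0
gripper_force: 0.0
```

Run:
```python
from h import *
plan((520,0,300,185),(530,-345,300,185.4))
```

```text
1.1 [480.9 297.6 300.2] yaw -175.2 gap 0.0
[-14.0, -299.8, 0.4] [-0.0, -0.0, -0.2]
[5.0, -644.5, 0.7] [-0.0, -0.0, -0.6]
```

Emit:
{"op": "apply_moves", "data": {"deltas": [{"linear":[-14,-300,0],"angular":[0,0,0],"claw":0},{"linear":[-14,-300,0],"angular":[0,0,0],"claw":0},{"linear":[-14,-300,0],"angular":[0,0,0],"claw":0},{"linear":[-14,-300,0],"angular":[0,0,0],"claw":0},{"linear":[5,-644,0],"angular":[0,0,0],"claw":0},{"linear":[5,-644,0],"angular":[0,0,0],"claw":0},{"linear":[5,-644,0],"angular":[0,0,0],"claw":0},{"linear":[5,-644,0],"angular":[0,0,0],"claw":0}]}}

```text
time: 2.1
position: [523.1, -199.0, 300.2]
eef_rot: [[-0.996, -0.086, -0.0], [-0.086, 0.996, 0.0], [0.0, 0.0, -1.0]]
force: [-0.1, 0.1, 0.2]
finger_gap: 0.2
gripper_force: 0.0
```

Run:
```python
from h import *
plan((545,-345,240,185.4),(560,-346,135,185.4),(575,-346,130,185.4))
```

```text
2.1 [ 523.1 -199.   300.2] yaw -175.1 gap 0.2
[-9.2, -147.3, 60.1] [0.0, -0.0, -0.5]
[-24.1, -149.7, 165.1] [0.0, -0.0, -0.5]
[-39.1, -150.9, 170.1] [0.0, -0.0, -0.5]
```

Emit:
{"op": "apply_moves", "data": {"deltas": [{"linear":[-9,-147,60],"angular":[0,0,-0.5],"claw":0},{"linear":[-9,-147,60],"angular":[0,0,-0.5],"claw":0},{"linear":[-9,-147,60],"angular":[0,0,-0.5],"claw":0},{"linear":[-24,-150,165],"angular":[0,0,-0.5],"claw":0},{"linear":[-24,-150,165],"angular":[0,0,-0.5],"claw":0},{"linear":[-34,-151,170],"angular":[0,0,-0.5],"claw":0},{"linear":[-39,-151,170],"angular":[0,0,-0.5],"claw":0},{"linear":[-39,-151,170],"angular":[0,0,-0.5],"claw":0}]}}

```text
time: 3.1
position: [576.7, -344.7, 132.5]
eef_rot: [[-0.995, -0.095, 0.003], [-0.095, 0.995, -0.002], [-0.003, -0.002, -1.0]]
force: [-0.0, -0.0, 0.1]
finger_gap: 0.2
gripper_force: 0.0
```

Emit:
{"op": "apply_moves", "data": {"deltas": [{"linear":[-3,0,0],"angular":[0,0,0],"claw":0},{"linear":[-6,0,0],"angular":[0,0,0],"claw":0},{"linear":[-9,0,0],"angular":[0,0,0],"claw":0},{"linear":[-10,0,0],"angular":[0,0,0],"claw":0}]}}

```text
time: 3.6
position: [584.7, -343.5, 130.3]
eef_rot: [[-0.996, -0.094, -0.001], [-0.094, 0.996, -0.0], [0.001, 0.0, -1.0]]
force: [-3.9, -1.3, 0.8]
finger_gap: -0.1
gripper_force: 0.0
```

Emit:
{"op": "apply_moves", "data": {"deltas": [{"linear":[-2,0,0],"angular":[0,0,0],"claw":0},{"linear":[-2,0,0],"angular":[0,0,0],"claw":0}]}}

```text
time: 3.85
position: [587.1, -343.3, 130.2]
eef_rot: [[-0.996, -0.094, -0.0], [-0.094, 0.996, -0.0], [0.0, -0.0, -1.0]]
force: [-3.3, -0.9, 1.1]
finger_gap: -0.2
gripper_force: 0.0
```

Emit:
{"op": "apply_moves", "data": {"deltas": [{"linear":[-2,0,0],"angular":[0,0,0],"claw":0},{"linear":[-2,0,0],"angular":[0,0,0],"claw":0}]}}

```text
time: 4.1
position: [589.2, -343.1, 130.2]
eef_rot: [[-0.996, -0.094, -0.0], [-0.094, 0.996, -0.0], [0.0, -0.0, -1.0]]
force: [-3.6, -0.8, -0.2]
finger_gap: -0.4
gripper_force: 0.0
```

Emit:
{"op": "apply_moves", "data": {"deltas": [{"linear":[-2,0,0],"angular":[0,0,0],"claw":0},{"linear":[-2,0,0],"angular":[0,0,0],"claw":0}]}}

```text
time: 4.35
position: [591.3, -342.8, 130.2]
eef_rot: [[-0.996, -0.095, 0.0], [-0.095, 0.996, -0.0], [0.0, -0.0, -1.0]]
force: [-1.8, -0.6, 0.3]
finger_gap: 0.1
gripper_force: 0.0
```

Emit:
{"op": "apply_moves", "data": {"deltas": [{"linear":[-2,0,0],"angular":[0,0,0],"claw":0},{"linear":[-2,0,0],"angular":[0,0,0],"claw":0}]}}

```text
time: 4.6
position: [592.8, -342.7, 130.2]
eef_rot: [[-0.996, -0.094, -0.001], [-0.094, 0.996, 0.0], [0.001, 0.0, -1.0]]
force: [-3.9, -1.0, -0.3]
finger_gap: 0.0
gripper_force: 0.0
```

Emit:
{"op": "apply_moves", "data": {"deltas": [{"linear":[10,0,0],"angular":[0,0,0],"claw":0},{"linear":[60,0,0],"angular":[0,0,0],"claw":0},{"linear":[120,0,0],"angular":[0,0,0],"claw":0},{"linear":[120,0,-20],"angular":[0,0,0],"claw":0}]}}

```text
time: 5.1
position: [467.2, -354.2, 149.5]
eef_rot: [[-0.996, -0.089, -0.005], [-0.089, 0.996, 0.002], [0.005, 0.003, -1.0]]
force: [1.7, -0.7, 1.1]
finger_gap: -0.3
gripper_force: 0.0
```

Run:
```python
from h import *
p,w=grab('side','side1.png')
cv2.imwrite('pics/s1.png',cv2.resize(cv2.imread('pics/side1.png')[170:310,300:480],None,fx=3,fy=3))
```

```text
(no output)
```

View pics/s1.png

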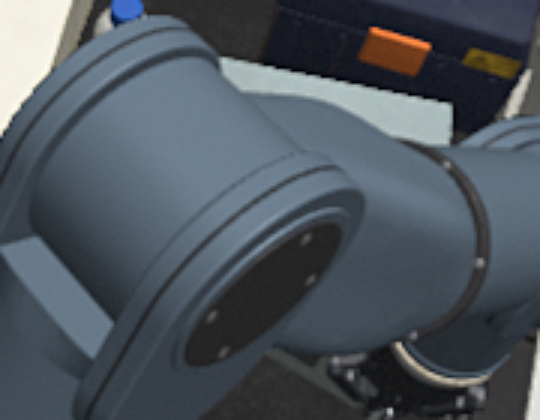

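The arm hides the door in the side view, so I'll read it from the top view's depth instead.

Run:
```python
from h import *
p,w=grab('top','top1.png')
cv2.imwrite('pics/t1.png',cv2.resize(cv2.imread('pics/top1.png')[130:280,290:470],None,fx=3,fy=3))
P=cluster(w,165,186,(380,600,-420,-120)); print(len(P),P[::8].round())
```

```text
330 [[ 598. -142.  173.]
 [ 583. -147.  176.]
 [ 582. -171.  174.]
 [ 579. -158.  180.]
 [ 579. -183.  176.]
 [ 576. -164.  178.]
 [ 576. -189.  174.]
 [ 573. -165.  176.]
 [ 573. -189.  176.]
 [ 571. -167.  165.]
 [ 570. -189.  176.]
 [ 569. -213.  176.]
 [ 567. -188.  179.]
 [ 566. -213.  175.]
 [ 566. -237.  174.]
 [ 563. -215.  178.]
 [ 562. -239.  175.]
 [ 560. -217.  168.]
 [ 559. -239.  175.]
 [ 559. -264.  173.]
 [ 556. -239.  176.]
 [ 556. -263.  177.]
 [ 553. -240.  172.]
 [ 553. -262.  179.]
 [ 552. -288.  171.]
 [ 550. -261.  180.]
 [ 549. -286.  177.]
 [ 547. -267.  170.]
 [ 546. -288.  181.]
 [ 545. -314.  173.]
 [ 543. -292.  177.]
 [ 542. -316.  176.]
 [ 540. -295.  176.]
 [ 539. -319.  175.]
 [ 539. -344.  173.]
 [ 536. -320.  182.]
 [ 535. -345.  178.]
 [ 533. -323.  172.]
 [ 533. -347.  173.]
 [ 530. -334.  175.]
 [ 529. -356.  180.]
 [ 482. -346.  167.]]
```

View pics/t1.png

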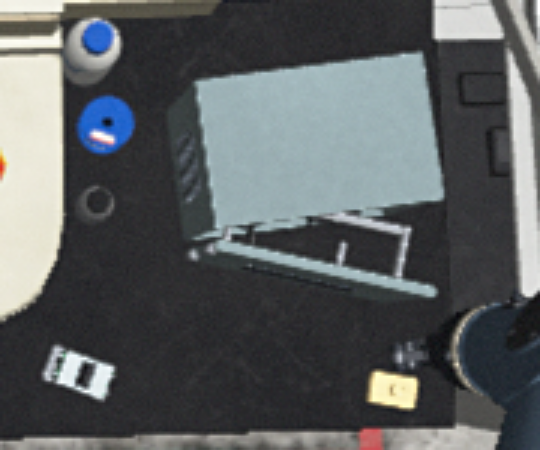

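The door has popped to about 0.36 rad; its free edge is near crop px (435,292). Now I hook behind it.

```bash
cat >> h.py <<'E'
TH=np.radians(5.4); xc=np.array([np.cos(TH),np.sin(TH)]); yc=np.array([-np.sin(TH),np.cos(TH)]); H=np.array([584.4,-146.])
def D(q,rho,off):
    d=-np.cos(q)*yc-np.sin(q)*xc; n=np.cos(q)*xc-np.sin(q)*yc
    return H+rho*d+off*n
E
python3 - <<'E'
from h import *
a=D(.36,212,32)
plan((467,-354,220,185.4),(*a,220,185.4),(*a,143,185.4))
for q in(.36,.5,.65,.8,.95,1.1,1.25,1.4,1.48): print(q,D(q,205,22).round(1))
E
```

```text
5.2 [ 474.1 -354.9  152.6] yaw -174.7 gap 0.2
[6.7, 1.4, -67.4] [-0.1, 0.2, -0.1]
[-85.0, -12.2, -67.0] [-0.1, 0.2, -0.1]
[-84.7, -12.0, 10.0] [-0.1, 0.2, -0.1]
0.36 [ 551.8 -349.6]
0.5 [ 523.7 -343. ]
0.65 [ 494.9 -331.8]
0.8 [ 468.2 -316.3]
0.95 [ 444. -297.]
1.1 [ 423.  -274.3]
1.25 [ 405.7 -248.8]
1.4 [ 392.3 -220.9]
1.48 [ 386.9 -205.3]
```

Emit:
{"op": "apply_moves", "data": {"deltas": [{"linear":[7,1,-67],"angular":[0,0,0],"claw":0},{"linear":[7,1,-67],"angular":[0,0,0],"claw":0},{"linear":[-85,-12,-67],"angular":[0,0,0],"claw":0},{"linear":[-85,-12,-67],"angular":[0,0,0],"claw":0},{"linear":[-85,-12,-67],"angular":[0,0,0],"claw":0},{"linear":[-85,-12,-30],"angular":[0,0,0],"claw":0},{"linear":[-85,-12,10],"angular":[0,0,0],"claw":0},{"linear":[-85,-12,10],"angular":[0,0,0],"claw":0}]}}

```text
time: 6.2
position: [557.1, -356.6, 137.3]
eef_rot: [[-0.996, -0.094, -0.005], [-0.094, 0.996, 0.003], [0.005, 0.004, -1.0]]
force: [0.3, -0.3, 0.7]
finger_gap: -0.1
gripper_force: 0.0
```

Run:
```python
from h import *
plan(*[(*D(q,rho,22),143,185.4) for q,rho in zip((.36,.5,.65,.8,.95,1.1,1.25,1.4,1.48),(205,203,200,195,190,182,175,168,165))])
```

```text
6.2 [ 557.1 -356.6  137.3] yaw -174.6 gap -0.1
[4.7, 7.5, -5.7] [0.2, -0.3, 0.0]
[31.1, 18.5, -5.5] [0.2, -0.3, 0.0]
[56.6, 34.6, -5.3] [0.2, -0.3, 0.0]
[77.6, 55.5, -5.2] [0.2, -0.3, 0.0]
[94.8, 78.7, -5.0] [0.2, -0.3, 0.0]
[105.3, 105.0, -4.8] [0.2, -0.3, 0.0]
[112.2, 131.1, -4.7] [0.2, -0.3, 0.0]
[114.9, 156.9, -4.6] [0.2, -0.3, 0.0]
[115.4, 170.3, -4.6] [0.2, -0.3, 0.0]
```

Emit:
{"op": "apply_moves", "data": {"deltas": [{"linear":[5,7,-5],"angular":[0,0,0],"claw":0},{"linear":[18,13,-5],"angular":[0,0,0],"claw":0},{"linear":[31,18,-5],"angular":[0,0,0],"claw":0},{"linear":[44,26,-5],"angular":[0,0,0],"claw":0},{"linear":[57,35,-5],"angular":[0,0,0],"claw":0},{"linear":[67,45,-5],"angular":[0,0,0],"claw":0},{"linear":[78,55,-5],"angular":[0,0,0],"claw":0},{"linear":[95,79,-5],"angular":[0,0,0],"claw":0}]}}

```text
time: 7.2
position: [457.3, -288.9, 146.2]
eef_rot: [[-0.996, -0.093, 0.002], [-0.093, 0.996, -0.002], [-0.002, -0.002, -1.0]]
force: [1.1, -1.6, -0.7]
finger_gap: 0.0
gripper_force: 1.0
```

Run:
```python
from h import *
plan(*[(*D(q,rho,22),143,185.4) for q,rho in zip((1.0,1.1,1.2,1.3,1.4,1.48),(187,182,178,173,168,165))])
```

```text
7.2 [ 457.3 -288.9  146.2] yaw -174.6 gap 0.0
[5.5, 10.8, 3.1] [-0.1, 0.1, -0.0]
[12.3, 28.2, 3.1] [-0.1, 0.1, -0.0]
[18.0, 45.3, 3.0] [-0.1, 0.1, -0.0]
[20.9, 62.9, 3.0] [-0.1, 0.1, -0.0]
[21.9, 80.1, 3.0] [-0.1, 0.1, -0.0]
[22.5, 93.5, 2.9] [-0.1, 0.1, -0.0]
```

Emit:
{"op": "apply_moves", "data": {"deltas": [{"linear":[5,11,1],"angular":[0,0,0],"claw":0},{"linear":[12,28,1],"angular":[0,0,0],"claw":0},{"linear":[18,45,1],"angular":[0,0,0],"claw":0},{"linear":[21,63,1],"angular":[0,0,0],"claw":0},{"linear":[22,80,1],"angular":[0,0,0],"claw":0},{"linear":[22,88,1],"angular":[0,0,0],"claw":0},{"linear":[22,93,1],"angular":[0,0,0],"claw":0},{"linear":[22,93,1],"angular":[0,0,0],"claw":0}]}}

```text
time: 8.2
position: [427.0, -197.4, 144.3]
eef_rot: [[-0.995, -0.095, 0.0], [-0.095, 0.995, 0.0], [-0.0, 0.0, -1.0]]
force: [-0.7, 1.0, -0.1]
finger_gap: 0.1
gripper_force: 0.0
```

Run:
```python
from h import *
plan((440,-230,150,185),(440,-230,330,185))
```

```text
8.2 [ 427.  -197.4  144.3] yaw -174.6 gap 0.1
[-9.9, -33.7, -5.7] [0.0, 0.0, 0.4]
[-9.9, -33.7, -185.7] [0.0, 0.0, 0.4]
```

Emit:
{"op": "apply_moves", "data": {"deltas": [{"linear":[-10,-34,-6],"angular":[0,0,0],"claw":0},{"linear":[-10,-34,-60],"angular":[0,0,0],"claw":0},{"linear":[-10,-34,-120],"angular":[0,0,0],"claw":0},{"linear":[-10,-34,-180],"angular":[0,0,0],"claw":0},{"linear":[-10,-94,-180],"angular":[0,0,0],"claw":40},{"linear":[-10,-134,-180],"angular":[0,0,0],"claw":40},{"linear":[-10,-134,-180],"angular":[0,0,0],"claw":40}]}}

```text
time: 9.07
position: [448.4, -333.7, 323.9]
eef_rot: [[-0.996, -0.089, -0.001], [-0.089, 0.996, -0.002], [0.001, -0.001, -1.0]]
force: [0.0, 0.7, 0.4]
finger_gap: 39.9
gripper_force: 0.0
```

```bash
cat >> h.py <<'E'
def carriers(w,box=(380,520,-60,520)):
    P=cluster(w,92,125,box); out=[]
    lab=[]
    while len(P):
        c=P[0,:2]; k=np.hypot(*(P[:,:2]-c).T)<45; Q=P[k]; P=P[~k]
        if len(Q)>10:
            rr=cv2.minAreaRect(Q[:,:2].astype(np.float32)); print('tab',len(Q),np.round(rr[0],1),np.round(rr[1],1),round(rr[2],1),Q[:,2].max().round(1))
E
python3 - <<'E'
from h import *
p,w=grab('top','top2.png')
cv2.imwrite('pics/t2.png',cv2.resize(cv2.imread('pics/top2.png')[130:280,290:470],None,fx=3,fy=3))
carriers(w)
P=cluster(w,168,184,(350,580,-300,-90));print(len(P))
if len(P)>20: print(cv2.minAreaRect(P[:,:2].astype(np.float32)),P.min(0),P.max(0))
P=cluster(w,118,140,(350,580,-300,-90));print(P.round())
E
```

```text
tab 12 [507.  139.9] [34.4  0. ] 88.6 121.5
tab 29 [453.2 -16.6] [10.  22.7] 66.4 117.6
tab 28 [435.2 194.9] [23.4  9.8] 13.0 119.9
tab 34 [437.9 403.7] [23.8 11.1] 16.5 118.5
321
((471.7917785644531, -165.38885498046875), (220.4329833984375, 13.771048545837402), 11.320465087890625) [ 363.96509879 -190.63539108  168.06019297] [ 579.895744   -137.35761633  183.62075201]
[[ 580. -136.  135.]
 [ 578. -195.  135.]
 [ 578. -199.  133.]
 ...
 [ 365. -180.  120.]
 [ 367. -180.  136.]
 [ 362. -183.  121.]]
```

View pics/t2.png

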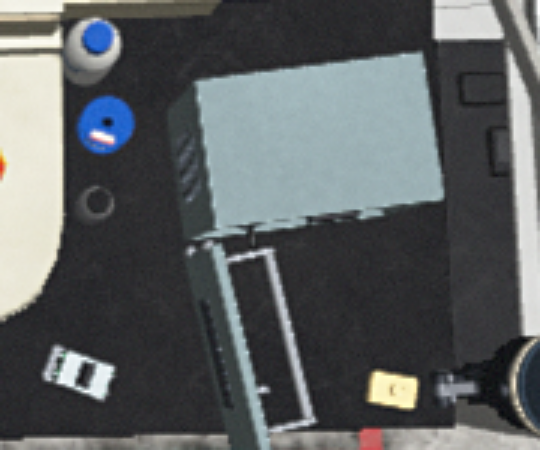

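The door stands open at about 1.47 rad. The rail runs from crop px (265,252) to (308,422). Fit the rail.

```bash
cat >> h.py <<'E'
def rail(w):
    a=np.radians(191.3); d=np.array([np.cos(a),np.sin(a)]); n=np.array([-d[1],d[0]]); 
    P=cluster(w,105,145,(330,600,-320,-90)); Q=P[:,:2]-H
    u,v=Q@d,Q@n; k=(v>40)&(v<70); P,u,v=P[k],u[k],v[k]
    m=(u>30)&(u<195); c=np.polyfit(u[m],v[m],1)
    for _ in range(3):
        m2=m&(abs(v-np.polyval(c,u))<5); c=np.polyfit(u[m2],v[m2],1)
    print('n',m2.sum(),'u',u.min().round(),u.max().round(),'z',np.median(P[m2,2]).round(1),P[m2,2].max().round(1))
    for x in(22.5,112.5,202.5): print(x,(H+x*d+np.polyval(c,x)*n).round(1))
    print('yaw',191.3+np.degrees(np.arctan(c[0])))
E
python3 - <<'E'
from h import *
for _ in range(2):
    p,w=grab('top'); rail(w)
p,w=grab('side','side3.png'); rail(w); carriers(w)
E
```

```text
n 162 u 16.0 201.0 z 129.3 136.1
22.5 [ 573.6 -206.5]
112.5 [ 485.2 -223.7]
202.5 [ 396.9 -240.9]
yaw 191.0017998455728
n 167 u 16.0 201.0 z 128.3 135.4
22.5 [ 573.6 -206.6]
112.5 [ 485.3 -224. ]
202.5 [ 396.9 -241.3]
yaw 191.11299172496197
n 72 u 142.0 203.0 z 128.0 133.2
22.5 [ 574.9 -213.3]
112.5 [ 486.  -227.9]
202.5 [ 397.2 -242.5]
yaw 189.32979650909033
tab 51 [516.3 387.3] [46.   3.5] 78.5 125.0
tab 72 [511.4 341. ] [44.9  5.6] 85.7 124.8
tab 73 [510.2 294.6] [44.3  5.8] 86.5 124.9
tab 79 [507.5 247.8] [46.3  6.6] 87.4 124.1
tab 47 [436.4 400. ] [24.6 10.5] 17.1 116.4
```

Run:
```python
from h import *
plan((470,-170,320,172),(453.3,-18,300,158),(453.3,-18,150,158),(453.3,-18,86,158))
```

```text
9.28 [ 449.4 -329.2  324.1] yaw -174.5 gap 40.1
[-35.7, 156.5, 4.3] [0.0, -0.0, 13.5]
[-33.5, 309.4, 24.4] [0.0, -0.0, 27.5]
[-33.5, 309.3, 174.4] [0.0, -0.0, 27.5]
[-33.5, 309.2, 238.4] [0.0, -0.0, 27.5]
```

Emit:
{"op": "apply_moves", "data": {"deltas": [{"linear":[-36,156,4],"angular":[0,0,13.5],"claw":40},{"linear":[-36,156,4],"angular":[0,0,13.5],"claw":40},{"linear":[-34,309,24],"angular":[0,0,27.5],"claw":40},{"linear":[-34,309,24],"angular":[0,0,27.5],"claw":40},{"linear":[-34,309,24],"angular":[0,0,27.5],"claw":40},{"linear":[-34,309,24],"angular":[0,0,27.5],"claw":40},{"linear":[-34,309,74],"angular":[0,0,27.5],"claw":40},{"linear":[-34,309,120],"angular":[0,0,27.5],"claw":40}]}}

```text
time: 10.28
position: [454.1, -19.0, 203.7]
eef_rot: [[-0.927, 0.375, 0.002], [0.375, 0.927, 0.0], [-0.002, 0.001, -1.0]]
force: [0.4, -0.4, -0.1]
finger_gap: 39.9
gripper_force: 0.0
```

Run:
```python
from h import *
plan((453.3,-18,150,158),(453.3,-18,86,158))
```

```text
10.28 [454.1 -19.  203.7] yaw 158.0 gap 39.9
[1.2, 0.6, 53.7] [0.0, 0.1, 0.0]
[1.3, 0.6, 117.7] [0.0, 0.1, 0.0]
```

Emit:
{"op": "apply_moves", "data": {"deltas": [{"linear":[1,0.5,54],"angular":[0,0,0],"claw":40},{"linear":[1,0.5,100],"angular":[0,0,0],"claw":40},{"linear":[1,0.5,118],"angular":[0,0,0],"claw":40},{"linear":[1,0.5,118],"angular":[0,0,0],"claw":40},{"linear":[1,0.5,118],"angular":[0,0,0],"claw":4},{"linear":[1,0.5,118],"angular":[0,0,0],"claw":4},{"linear":[1,0.5,118],"angular":[0,0,0],"claw":4},{"linear":[1,0.5,118],"angular":[0,0,0],"claw":4}], "grip_force": 30}}

```text
time: 11.28
position: [454.1, -18.4, 87.4]
eef_rot: [[-0.927, 0.376, 0.002], [0.376, 0.927, 0.0], [-0.002, 0.001, -1.0]]
force: [-1.5, 0.8, 8.2]
finger_gap: 9.6
gripper_force: 31.8
```

```bash
cat >> h.py <<'E'
M=np.array([486.5,-225.5]); da=np.radians(191); dd=np.array([np.cos(da),np.sin(da)])
def slot(u): return M+u*dd
E
python3 - <<'E'
from h import *
a=slot(-48)
print(a,r.read_state()['gripper_force']); plan((460,-30,290,165),(*a,290,191))
E
```

```text
[ 533.61810481 -216.34116822] 31.81369185447693
11.28 [454.1 -18.4  87.4] yaw 157.9 gap 9.6
[-10.3, -8.3, -202.6] [0.1, 0.1, -7.1]
[-148.5, -153.3, -202.4] [0.0, 0.1, -33.1]
```

Emit:
{"op": "apply_moves", "data": {"deltas": [{"linear":[-1,-1,-50],"angular":[0,0,0],"claw":4},{"linear":[-1,-1,-110],"angular":[0,0,0],"claw":4},{"linear":[-1,-1,-160],"angular":[0,0,0],"claw":4},{"linear":[-10,-8,-203],"angular":[0,0,-7],"claw":4},{"linear":[-50,-50,-203],"angular":[0,0,-15],"claw":4},{"linear":[-90,-93,-203],"angular":[0,0,-24],"claw":4},{"linear":[-125,-130,-203],"angular":[0,0,-33],"claw":4},{"linear":[-148,-153,-203],"angular":[0,0,-33],"claw":4}]}}

```text
time: 12.28
position: [532.7, -218.7, 289.6]
eef_rot: [[-0.982, -0.189, 0.0], [-0.189, 0.982, -0.001], [-0.0, -0.001, -1.0]]
force: [0.0, 0.8, -2.2]
finger_gap: 8.8
gripper_force: 30.5
```

Run:
```python
from h import *
a=slot(-48)
plan((*a,290,191),(*a,220,191),(*a,146,191),(*a,142,191))
p,w=grab('side','side4.png')
cv2.imwrite('pics/s4.png',cv2.resize(cv2.imread('pics/side4.png')[150:330,270:480],None,fx=2.6,fy=2.6))
```

```text
12.28 [ 532.7 -218.7  289.6] yaw -169.1 gap 8.8
[-1.4, 2.1, -0.4] [-0.0, 0.0, -0.1]
[-1.4, 2.2, 69.6] [-0.0, 0.0, -0.1]
[-1.4, 2.3, 143.6] [-0.0, 0.0, -0.1]
[-1.4, 2.3, 147.6] [-0.0, 0.0, -0.1]
```

View pics/s4.png

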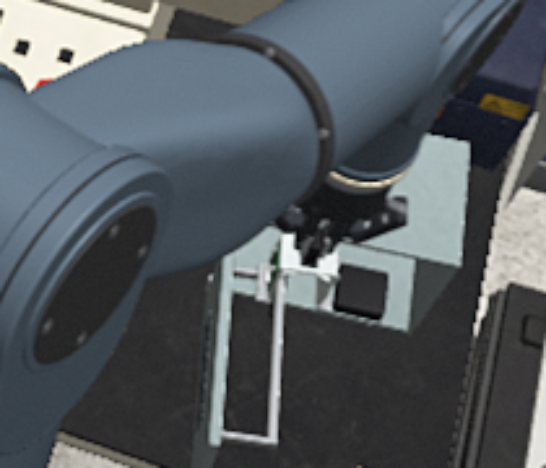

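The carrier (px 308,272) is held upright above the rail. Lowering it.

Emit:
{"op": "apply_moves", "data": {"deltas": [{"linear":[-1,2,35],"angular":[0,0,0],"claw":4},{"linear":[-1,2,70],"angular":[0,0,0],"claw":4},{"linear":[-1,2,95],"angular":[0,0,0],"claw":4},{"linear":[-1,2,120],"angular":[0,0,0],"claw":4},{"linear":[-1,2,135],"angular":[0,0,0],"claw":4},{"linear":[-1,2,143],"angular":[0,0,0],"claw":4},{"linear":[-1,2,146],"angular":[0,0,0],"claw":4},{"linear":[-1,2,146],"angular":[0,0,0],"claw":4}]}}

```text
time: 13.32
position: [533.7, -213.8, 143.8]
eef_rot: [[-0.982, -0.189, 0.001], [-0.189, 0.982, -0.0], [-0.001, -0.0, -1.0]]
force: [0.0, 0.4, -1.6]
finger_gap: 9.5
gripper_force: 30.5
```

Emit:
{"op": "apply_moves", "data": {"deltas": [{"linear":[0,-1,1.5],"angular":[0,0,0],"claw":4},{"linear":[0,-1,2.5],"angular":[0,0,0],"claw":4},{"linear":[0,-1,2.5],"angular":[0,0,0],"claw":4}]}}

```text
time: 13.7
position: [534.8, -215.3, 142.3]
eef_rot: [[-0.982, -0.189, 0.003], [-0.189, 0.982, -0.001], [-0.003, -0.002, -1.0]]
force: [-0.8, -0.2, 8.4]
finger_gap: 9.1
gripper_force: 32.0
```

Contact at the expected height. Release and rise.

Emit:
{"op": "apply_moves", "data": {"deltas": [{"linear":[0,0,-1],"angular":[0,0,0],"claw":36},{"linear":[0,0,-1],"angular":[0,0,0],"claw":36},{"linear":[0,0,-1],"angular":[0,0,0],"claw":36},{"linear":[0,0,-30],"angular":[0,0,0],"claw":36},{"linear":[0,0,-80],"angular":[0,0,0],"claw":36},{"linear":[0,0,-140],"angular":[0,0,0],"claw":36},{"linear":[40,50,-150],"angular":[0,0,0],"claw":36},{"linear":[80,90,-150],"angular":[0,0,0],"claw":36}]}}

```text
time: 14.7
position: [437.6, -140.6, 291.6]
eef_rot: [[-0.982, -0.19, 0.002], [-0.19, 0.982, -0.0], [-0.002, -0.001, -1.0]]
force: [-0.9, 0.2, 0.7]
finger_gap: 35.9
gripper_force: 0.0
```

Run:
```python
from h import *
plan((465,0,290,192),(435.2,193.5,290,193.3),(435.2,193.5,160,193.3),(435.2,193.5,87,193.3))
p,w=grab('top','t5.png'); carriers(w)
```

```text
14.7 [ 437.6 -140.6  291.6] yaw -169.1 gap 35.9
[-53.5, 132.8, 1.6] [-0.0, 0.1, -1.1]
[-61.0, 328.5, 1.5] [-0.0, 0.1, -2.4]
[-60.7, 328.5, 131.5] [-0.0, 0.1, -2.4]
[-60.6, 328.6, 204.5] [-0.0, 0.1, -2.4]
tab 14 [506.  160.1] [43.5  3. ] 88.6 124.1
tab 27 [435.1 195.2] [23.5  9.6] 14.1 118.8
tab 34 [438.3 403.3] [23.7 10.6] 23.6 118.6
```

Emit:
{"op": "apply_moves", "data": {"deltas": [{"linear":[-54,133,1],"angular":[0,0,-1],"claw":36},{"linear":[-54,133,1],"angular":[0,0,-1],"claw":36},{"linear":[-61,328,1],"angular":[0,0,-2.5],"claw":36},{"linear":[-61,328,1],"angular":[0,0,-2.5],"claw":36},{"linear":[-61,328,1],"angular":[0,0,-2.5],"claw":36},{"linear":[-61,328,1],"angular":[0,0,-2.5],"claw":36},{"linear":[-61,328,50],"angular":[0,0,-2.5],"claw":36},{"linear":[-61,328,100],"angular":[0,0,-2.5],"claw":36}]}}

```text
time: 15.75
position: [436.0, 192.8, 190.0]
eef_rot: [[-0.972, -0.233, 0.002], [-0.233, 0.972, 0.001], [-0.002, 0.001, -1.0]]
force: [0.5, 0.5, -1.4]
finger_gap: 35.7
gripper_force: 0.0
```

Run:
```python
from h import *
plan((435.2,193.7,87.5,193.5))
```

```text
15.75 [436.  192.8 190. ] yaw -166.5 gap 35.7
[0.8, 1.0, 102.5] [0.0, 0.1, -0.0]
```

Emit:
{"op": "apply_moves", "data": {"deltas": [{"linear":[1,1,50],"angular":[0,0,0],"claw":36},{"linear":[1,1,90],"angular":[0,0,0],"claw":36},{"linear":[1,1,102.5],"angular":[0,0,0],"claw":36},{"linear":[1,1,102.5],"angular":[0,0,0],"claw":36},{"linear":[1,1,102.5],"angular":[0,0,0],"claw":4},{"linear":[1,1,102.5],"angular":[0,0,0],"claw":4},{"linear":[1,1,102.5],"angular":[0,0,0],"claw":4},{"linear":[1,1,102.5],"angular":[0,0,0],"claw":4}]}}

```text
time: 16.75
position: [435.3, 193.5, 89.4]
eef_rot: [[-0.973, -0.232, 0.002], [-0.232, 0.973, 0.001], [-0.002, 0.001, -1.0]]
force: [-0.9, 1.7, 8.4]
finger_gap: 9.1
gripper_force: 35.3
```

Run:
```python
from h import *
a=slot(0)
plan((437,190,292,193.5),(465,0,292,192),(*a,292,191))
```

```text
16.75 [435.3 193.5  89.4] yaw -166.6 gap 9.1
[-1.3, -3.6, -202.6] [0.0, 0.1, -0.1]
[15.6, -194.9, -202.8] [0.0, 0.1, 1.4]
[47.0, -419.3, -203.1] [0.0, 0.1, 2.4]
```

Emit:
{"op": "apply_moves", "data": {"deltas": [{"linear":[-1,-1,-50],"angular":[0,0,0],"claw":4},{"linear":[-1,-1,-110],"angular":[0,0,0],"claw":4},{"linear":[-1,-1,-160],"angular":[0,0,0],"claw":4},{"linear":[0,-15,-203],"angular":[0,0,0],"claw":4},{"linear":[5,-75,-203],"angular":[0,0,0],"claw":4},{"linear":[10,-135,-203],"angular":[0,0,1],"claw":4},{"linear":[15,-195,-203],"angular":[0,0,1.5],"claw":4},{"linear":[24,-255,-203],"angular":[0,0,1.5],"claw":4}]}}

```text
time: 17.75
position: [470.3, -62.6, 291.7]
eef_rot: [[-0.978, -0.207, 0.001], [-0.207, 0.978, 0.0], [-0.001, -0.0, -1.0]]
force: [0.2, -0.1, -2.0]
finger_gap: 9.2
gripper_force: 33.9
```

Run:
```python
from h import *
a=slot(0)
plan((*a,292,191),(*a,148,191))
```

```text
17.75 [470.3 -62.6 291.7] yaw -168.1 gap 9.2
[17.9, -162.8, -0.3] [-0.0, 0.0, 0.9]
[18.0, -162.7, 143.7] [-0.0, 0.0, 0.9]
```

Emit:
{"op": "apply_moves", "data": {"deltas": [{"linear":[6,-55,0],"angular":[0,0,1],"claw":4},{"linear":[12,-110,0],"angular":[0,0,1],"claw":4},{"linear":[18,-150,0],"angular":[0,0,1],"claw":4},{"linear":[18,-163,0],"angular":[0,0,1],"claw":4},{"linear":[18,-163,0],"angular":[0,0,1],"claw":4},{"linear":[18,-163,40],"angular":[0,0,1],"claw":4},{"linear":[18,-163,80],"angular":[0,0,1],"claw":4},{"linear":[18,-163,110],"angular":[0,0,1],"claw":4}]}}

```text
time: 18.75
position: [486.4, -221.4, 180.0]
eef_rot: [[-0.981, -0.192, -0.001], [-0.192, 0.981, 0.001], [0.0, 0.002, -1.0]]
force: [-0.1, 0.2, -0.4]
finger_gap: 9.4
gripper_force: 33.9
```

Run:
```python
from h import *
a=slot(0)
plan((*a,144.5,191))
```

```text
18.75 [ 486.4 -221.4  180. ] yaw -168.9 gap 9.4
[0.6, -4.1, 35.5] [0.1, -0.0, 0.1]
```

Emit:
{"op": "apply_moves", "data": {"deltas": [{"linear":[1,-3,18],"angular":[0,0,0],"claw":4},{"linear":[1,-3,28],"angular":[0,0,0],"claw":4},{"linear":[1,-3,34],"angular":[0,0,0],"claw":4},{"linear":[1,-3,36],"angular":[0,0,0],"claw":4},{"linear":[1,-3,36],"angular":[0,0,0],"claw":4}]}}

```text
time: 19.38
position: [486.4, -227.0, 145.7]
eef_rot: [[-0.982, -0.19, 0.001], [-0.19, 0.982, -0.0], [-0.001, -0.0, -1.0]]
force: [0.3, 0.0, -1.6]
finger_gap: 9.6
gripper_force: 33.8
```

Emit:
{"op": "apply_moves", "data": {"deltas": [{"linear":[0,1,1.5],"angular":[0,0,0],"claw":4},{"linear":[0,1,2.5],"angular":[0,0,0],"claw":4},{"linear":[0,1,2.5],"angular":[0,0,0],"claw":4}]}}

```text
time: 19.75
position: [486.8, -226.9, 144.1]
eef_rot: [[-0.982, -0.189, 0.003], [-0.189, 0.982, -0.001], [-0.002, -0.002, -1.0]]
force: [-1.4, -0.9, 9.7]
finger_gap: 9.3
gripper_force: 35.5
```

Emit:
{"op": "apply_moves", "data": {"deltas": [{"linear":[0,0,-1],"angular":[0,0,0],"claw":36},{"linear":[0,0,-1],"angular":[0,0,0],"claw":36},{"linear":[0,0,-1],"angular":[0,0,0],"claw":36},{"linear":[0,0,-30],"angular":[0,0,0],"claw":36},{"linear":[0,0,-80],"angular":[0,0,0],"claw":36},{"linear":[0,0,-140],"angular":[0,0,0],"claw":36},{"linear":[10,60,-150],"angular":[0,0,0],"claw":36},{"linear":[10,120,-150],"angular":[0,0,0],"claw":36}]}}

```text
time: 20.75
position: [453.0, -109.5, 293.9]
eef_rot: [[-0.982, -0.187, 0.002], [-0.187, 0.982, -0.0], [-0.002, -0.001, -1.0]]
force: [2.1, 1.7, 0.4]
finger_gap: 36.2
gripper_force: 0.0
```

Run:
```python
from h import *
p,w=grab('top','t6.png'); carriers(w)
plan((455,100,290,195),(438,401.8,290,198.5))
cv2.imwrite('pics/t6b.png',cv2.resize(cv2.imread('pics/t6.png')[150:300,170:410],None,fx=3,fy=3))
```

```text
tab 13 [507.  143.4] [ 2.7 41.3] 2.8 120.6
tab 34 [438.1 403.5] [23.9 10.5] 21.3 116.8
20.8 [ 451.7 -100.8  293.1] yaw -168.7 gap 36.4
[-42.6, 196.3, 4.0] [0.3, 0.0, -3.7]
[-84.9, 495.6, 5.3] [0.3, 0.0, -7.2]
```

View pics/t6b.png

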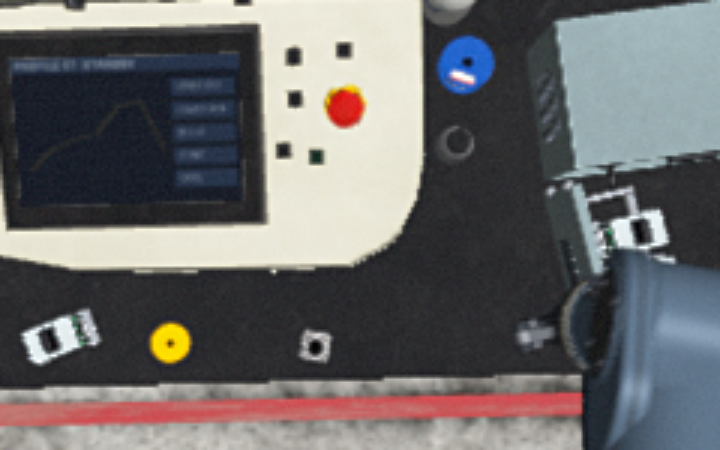

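The first carrier hangs at crop px (640,230), and the last one waits at (60,338). Going for it.

Emit:
{"op": "apply_moves", "data": {"deltas": [{"linear":[-43,196,4],"angular":[0,0,-3.5],"claw":36},{"linear":[-43,196,4],"angular":[0,0,-3.5],"claw":36},{"linear":[-43,196,4],"angular":[0,0,-3.5],"claw":36},{"linear":[-85,495,5],"angular":[0,0,-7.5],"claw":36},{"linear":[-85,495,5],"angular":[0,0,-7.5],"claw":36},{"linear":[-85,495,5],"angular":[0,0,-7.5],"claw":36},{"linear":[-85,495,5],"angular":[0,0,-7.5],"claw":36},{"linear":[-85,495,5],"angular":[0,0,-7.5],"claw":36}]}}

```text
time: 21.8
position: [442.9, 391.2, 287.7]
eef_rot: [[-0.949, -0.316, 0.0], [-0.316, 0.949, -0.0], [0.0, -0.0, -1.0]]
force: [0.8, -0.7, -0.4]
finger_gap: 35.9
gripper_force: 0.0
```

Run:
```python
from h import *
plan((438,401.8,200,199),(438,401.8,88,199))
```

```text
21.8 [442.9 391.2 287.7] yaw -161.6 gap 35.9
[1.3, 11.6, 87.6] [-0.0, -0.0, -0.6]
[1.3, 11.6, 199.6] [-0.0, -0.0, -0.6]
```

Emit:
{"op": "apply_moves", "data": {"deltas": [{"linear":[0,2,50],"angular":[0,0,-0.5],"claw":36},{"linear":[0,2,90],"angular":[0,0,-0.5],"claw":36},{"linear":[0,2,90],"angular":[0,0,-0.5],"claw":36}]}}

```text
time: 22.18
position: [441.1, 390.0, 195.1]
eef_rot: [[-0.946, -0.324, -0.005], [-0.324, 0.946, -0.005], [0.006, -0.003, -1.0]]
force: [-0.1, 0.2, 0.8]
finger_gap: 35.9
gripper_force: 0.0
```

Run:
```python
from h import *
plan((438,401.8,88,199))
```

```text
22.18 [441.1 390.  195.1] yaw -161.1 gap 35.9
[-1.5, 12.5, 107.0] [-0.2, -0.3, -0.1]
```

Emit:
{"op": "apply_moves", "data": {"deltas": [{"linear":[-1,12,20],"angular":[0,0,0],"claw":36},{"linear":[-1,12,45],"angular":[0,0,0],"claw":36},{"linear":[-1,12,45],"angular":[0,0,0],"claw":36}]}}

```text
time: 22.55
position: [439.6, 402.7, 153.2]
eef_rot: [[-0.946, -0.324, -0.001], [-0.324, 0.946, -0.001], [0.001, -0.001, -1.0]]
force: [-0.1, -0.8, -0.7]
finger_gap: 35.7
gripper_force: 0.0
```

Run:
```python
from h import *
plan((438,401.8,88,199))
```

```text
22.55 [439.6 402.7 153.2] yaw -161.1 gap 35.7
[1.8, -0.3, 65.2] [-0.0, -0.1, -0.1]
```

Emit:
{"op": "apply_moves", "data": {"deltas": [{"linear":[1,0,35],"angular":[0,0,0],"claw":36},{"linear":[1,0,55],"angular":[0,0,0],"claw":36},{"linear":[1,0,65],"angular":[0,0,0],"claw":36},{"linear":[1,0,65],"angular":[0,0,0],"claw":36},{"linear":[1,0,65],"angular":[0,0,0],"claw":4},{"linear":[1,0,65],"angular":[0,0,0],"claw":4},{"linear":[1,0,65],"angular":[0,0,0],"claw":4},{"linear":[1,0,65],"angular":[0,0,0],"claw":4}]}}

```text
time: 23.55
position: [439.1, 403.4, 88.8]
eef_rot: [[-0.946, -0.324, 0.001], [-0.324, 0.946, 0.002], [-0.002, 0.001, -1.0]]
force: [-0.6, 1.4, 7.6]
finger_gap: 9.3
gripper_force: 34.8
```

Run:
```python
from h import *
a=slot(48)
plan((438,395,292,199),(455,100,292,195),(*a,292,191))
```

```text
23.55 [439.1 403.4  88.8] yaw -161.1 gap 9.3
[3.4, -7.4, -203.2] [0.1, 0.1, -0.1]
[83.0, -291.9, -203.6] [0.1, 0.1, 3.9]
[206.3, -603.4, -204.2] [0.1, 0.1, 7.9]
```

Emit:
{"op": "apply_moves", "data": {"deltas": [{"linear":[0,0,-50],"angular":[0,0,0],"claw":4},{"linear":[0,0,-110],"angular":[0,0,0],"claw":4},{"linear":[0,0,-160],"angular":[0,0,0],"claw":4},{"linear":[8,-30,-203],"angular":[0,0,0.5],"claw":4},{"linear":[24,-88,-203],"angular":[0,0,1],"claw":4},{"linear":[40,-146,-203],"angular":[0,0,2],"claw":4},{"linear":[56,-204,-203],"angular":[0,0,3],"claw":4},{"linear":[72,-262,-203],"angular":[0,0,4],"claw":4}]}}

```text
time: 24.55
position: [455.0, 129.3, 290.9]
eef_rot: [[-0.966, -0.257, -0.0], [-0.257, 0.966, -0.0], [0.0, -0.0, -1.0]]
force: [1.0, 0.3, -2.1]
finger_gap: 9.7
gripper_force: 33.6
```

Run:
```python
from h import *
a=slot(48); print(a)
plan((460,0,292,193),(*a,292,191))
```

```text
[ 439.38189519 -234.65883178]
24.55 [455.  129.3 290.9] yaw -165.1 gap 9.7
[28.4, -126.2, -1.1] [-0.0, -0.0, 1.9]
[108.6, -347.7, -1.1] [-0.0, -0.0, 3.9]
```

Emit:
{"op": "apply_moves", "data": {"deltas": [{"linear":[14,-60,-1],"angular":[0,0,1],"claw":4},{"linear":[28,-120,-1],"angular":[0,0,2],"claw":4},{"linear":[48,-178,-1],"angular":[0,0,3],"claw":4},{"linear":[68,-236,-1],"angular":[0,0,4],"claw":4},{"linear":[88,-294,-1],"angular":[0,0,4],"claw":4},{"linear":[104,-336,-1],"angular":[0,0,4],"claw":4},{"linear":[108,-348,-1],"angular":[0,0,4],"claw":4},{"linear":[108,-348,-1],"angular":[0,0,4],"claw":4}]}}

```text
time: 25.55
position: [440.4, -232.8, 291.6]
eef_rot: [[-0.982, -0.188, -0.001], [-0.188, 0.982, 0.0], [0.001, 0.0, -1.0]]
force: [0.3, 0.5, -1.9]
finger_gap: 8.9
gripper_force: 33.6
```

Run:
```python
from h import *
a=slot(48)
plan((*a,146,191))
p,w=grab('side','side7.png')
cv2.imwrite('pics/s7.png',cv2.resize(cv2.imread('pics/side7.png')[150:330,270:480],None,fx=2.6,fy=2.6))
```

```text
25.55 [ 440.4 -232.8  291.6] yaw -169.2 gap 8.9
[1.2, -1.7, 145.6] [0.0, -0.0, -0.2]
```

View pics/s7.png

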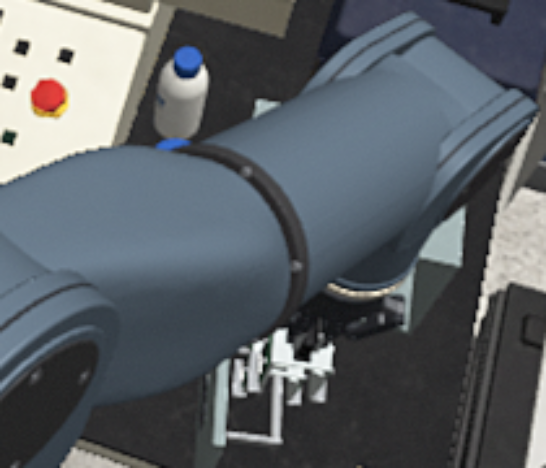

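The third carrier (px 300,365) is upright over the free-end part of the rail. Lowering.

Emit:
{"op": "apply_moves", "data": {"deltas": [{"linear":[1,-1.5,35],"angular":[0,0,0],"claw":4},{"linear":[1,-1.5,70],"angular":[0,0,0],"claw":4},{"linear":[1,-1.5,95],"angular":[0,0,0],"claw":4},{"linear":[1,-1.5,120],"angular":[0,0,0],"claw":4},{"linear":[1,-1.5,135],"angular":[0,0,0],"claw":4},{"linear":[1,-1.5,143],"angular":[0,0,0],"claw":4},{"linear":[1,-1.5,146.5],"angular":[0,0,0],"claw":4},{"linear":[1,-1.5,146.5],"angular":[0,0,0],"claw":4}]}}

```text
time: 26.6
position: [440.3, -234.0, 145.6]
eef_rot: [[-0.982, -0.19, 0.0], [-0.19, 0.982, 0.0], [-0.0, -0.0, -1.0]]
force: [-0.1, 0.8, -2.0]
finger_gap: 9.1
gripper_force: 33.6
```

Emit:
{"op": "apply_moves", "data": {"deltas": [{"linear":[0,0,1],"angular":[0,0,0],"claw":4},{"linear":[0,0,1.5],"angular":[0,0,0],"claw":4},{"linear":[0,0,1.5],"angular":[0,0,0],"claw":4}]}}

```text
time: 26.98
position: [440.2, -234.5, 144.1]
eef_rot: [[-0.982, -0.189, 0.001], [-0.189, 0.982, -0.0], [-0.001, -0.0, -1.0]]
force: [-0.5, -0.3, 1.1]
finger_gap: 9.4
gripper_force: 33.9
```

Emit:
{"op": "apply_moves", "data": {"deltas": [{"linear":[0,0,-0.5],"angular":[0,0,0],"claw":36},{"linear":[0,0,-0.5],"angular":[0,0,0],"claw":36},{"linear":[0,0,-0.5],"angular":[0,0,0],"claw":36},{"linear":[0,0,-30],"angular":[0,0,0],"claw":36},{"linear":[0,0,-80],"angular":[0,0,0],"claw":36},{"linear":[0,0,-140],"angular":[0,0,0],"claw":36},{"linear":[0,-50,-160],"angular":[0,0,0],"claw":36},{"linear":[0,-100,-160],"angular":[0,0,0],"claw":36}]}}

```text
time: 27.98
position: [460.3, -333.7, 306.4]
eef_rot: [[-0.982, -0.191, 0.004], [-0.191, 0.982, -0.002], [-0.004, -0.003, -1.0]]
force: [0.7, 0.5, -0.9]
finger_gap: 36.0
gripper_force: 0.0
```

Run:
```python
from h import *
p,w=grab('top','top8.png')
cv2.imwrite('pics/t8.png',cv2.resize(cv2.imread('pics/top8.png')[180:300,330:440],None,fx=4,fy=4))
P=cluster(w,168,184,(350,580,-210,-90));print(len(P),cv2.minAreaRect(P[:,:2].astype(np.float32)))
P=cluster(w,118,176,(380,580,-270,-195)); v=np.array([-dd[1],dd[0]])
for u in(-48,0,48):
    Q=P[abs((P[:,:2]-M)@dd-u)<22]; k=Q[Q[:,2]>150]; c=Q[abs(Q[:,2]-135)<8]
    print(u,'tab',len(k),(k[:,:2]-M).mean(0)@np.c_[dd,v] if len(k) else '',k[:,2].max() if len(k) else '', 'crown',len(c),c.mean(0).round(1),((c[:,:2]-M)@np.c_[dd,v]).min(0).round(),((c[:,:2]-M)@np.c_[dd,v]).max(0).round())
s=r.read_state();print(s['position'],s['time'])
```

```text
327 ((477.3487548828125, -190.03895568847656), (221.4787139892578, 61.305213928222656), 12.387517929077148)
-48 tab 34 [-49.60838902  -3.02689801] 174.03676263537727 crown 138 [ 533.7 -216.8  134.1] [-68. -24.] [-27.  25.]
0 tab 36 [ 0.08740802 -1.18215872] 171.033377117099 crown 166 [ 486.5 -223.5  134. ] [-21. -27.] [22. 26.]
48 tab 37 [47.43483568 -2.84963543] 172.21570588670647 crown 164 [ 439.8 -232.1  133.7] [ 27. -27.] [68. 26.]
[ 459.13483099 -340.48696613  304.89469414] 28.025
```

View pics/t8.png

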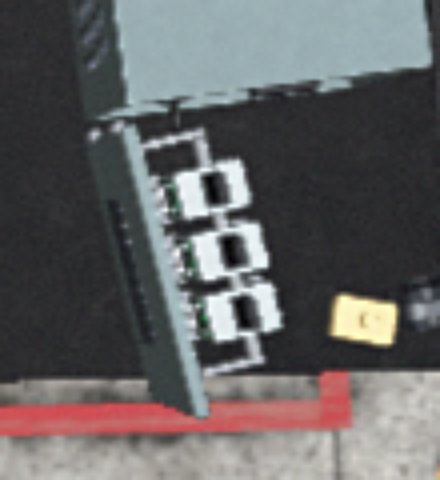

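All three carriers hang astride the rail, at crop px (213,188), (235,250), (250,312). Now the fingers go to the outside of the door.

Run:
```python
from h import *
a=D(1.46,140,-45); print(a)
plan((*a,300,185.4),(*a,130,185.4))
```

```text
[ 438.17025389 -130.44810774]
28.02 [ 459.1 -340.5  304.9] yaw -169.3 gap 35.9
[-18.4, 210.3, 3.6] [-0.3, 0.1, 5.3]
[-18.3, 211.3, 173.6] [-0.3, 0.1, 5.3]
```

Emit:
{"op": "apply_moves", "data": {"deltas": [{"linear":[-5,60,3],"angular":[0,0,2],"claw":0},{"linear":[-10,120,3],"angular":[0,0,4],"claw":0},{"linear":[-16,180,3],"angular":[0,0,5],"claw":0},{"linear":[-18,211,3],"angular":[0,0,5],"claw":0},{"linear":[-18,211,3],"angular":[0,0,5],"claw":0},{"linear":[-18,211,60],"angular":[0,0,5],"claw":0},{"linear":[-18,211,120],"angular":[0,0,5],"claw":0},{"linear":[-18,211,173],"angular":[0,0,5],"claw":0}]}}

```text
time: 29.02
position: [436.6, -123.2, 129.2]
eef_rot: [[-0.995, -0.102, 0.0], [-0.102, 0.995, -0.001], [-0.0, -0.001, -1.0]]
force: [1.0, -0.4, -0.5]
finger_gap: 0.3
gripper_force: 0.0
```

Run:
```python
from h import *
plan(*[(*D(q,rho,-22),130,185.4) for q,rho in zip((1.46,1.4,1.35,1.3,1.25,1.2,1.15,1.1),(140,142,144,147,150,153,156,160))])
```

```text
29.02 [ 436.6 -123.2  129.2] yaw -174.2 gap 0.3
[-3.2, -30.3, -0.8] [-0.1, 0.0, 0.4]
[-1.1, -39.1, -0.8] [-0.1, 0.0, 0.4]
[0.6, -46.7, -0.8] [-0.1, 0.0, 0.4]
[2.9, -54.7, -0.8] [-0.1, 0.0, 0.4]
[4.7, -63.0, -0.8] [-0.1, 0.0, 0.4]
[6.1, -71.5, -0.7] [-0.1, 0.0, 0.4]
[7.0, -80.2, -0.7] [-0.1, 0.0, 0.4]
[8.2, -89.5, -0.7] [-0.1, 0.0, 0.4]
```

Emit:
{"op": "apply_moves", "data": {"deltas": [{"linear":[-3,-12,0],"angular":[0,0,0],"claw":0},{"linear":[-3,-22,0],"angular":[0,0,0],"claw":0},{"linear":[-3,-30,0],"angular":[0,0,0],"claw":0},{"linear":[-1,-39,0],"angular":[0,0,0],"claw":0},{"linear":[1,-47,0],"angular":[0,0,0],"claw":0},{"linear":[3,-55,0],"angular":[0,0,0],"claw":0},{"linear":[5,-63,0],"angular":[0,0,0],"claw":0},{"linear":[6,-71,0],"angular":[0,0,0],"claw":0}]}}

```text
time: 30.02
position: [439.5, -193.8, 132.1]
eef_rot: [[-0.995, -0.104, 0.004], [-0.104, 0.995, -0.001], [-0.004, -0.001, -1.0]]
force: [2.7, 2.8, 9.1]
finger_gap: 0.1
gripper_force: 0.4
```

Run:
```python
from h import *
plan(*[(*D(q,rho,-21),130,185.4) for q,rho in zip((1.15,1.1,1.05,1.0,.95,.9,.85,.8),(156,160,164,168,172,176,180,184))])
```

```text
30.02 [ 439.5 -193.8  132.1] yaw -174.0 gap 0.1
[2.4, -10.5, 2.1] [-0.1, 0.2, 0.6]
[3.6, -19.8, 2.2] [-0.1, 0.2, 0.6]
[4.3, -29.3, 2.2] [-0.1, 0.2, 0.6]
[4.4, -39.1, 2.2] [-0.1, 0.2, 0.6]
[3.9, -48.9, 2.2] [-0.1, 0.2, 0.6]
[2.8, -58.9, 2.2] [-0.1, 0.2, 0.6]
[1.1, -69.0, 2.2] [-0.1, 0.2, 0.6]
[-1.3, -79.1, 2.2] [-0.1, 0.2, 0.6]
```

Emit:
{"op": "apply_moves", "data": {"deltas": [{"linear":[1,-4,-2],"angular":[0,0,0],"claw":0},{"linear":[2,-10,-3],"angular":[0,0,0],"claw":0},{"linear":[3,-15,-3],"angular":[0,0,0],"claw":0}]}}

```text
time: 30.4
position: [436.4, -208.6, 133.9]
eef_rot: [[-0.995, -0.103, -0.0], [-0.103, 0.995, 0.0], [0.0, 0.0, -1.0]]
force: [-0.1, 0.1, 1.0]
finger_gap: 0.0
gripper_force: 0.7
```

Run:
```python
from h import *
plan(*[(*D(q,rho,-21),134,185.4) for q,rho in zip((1.1,1.05,1.0,.95,.9,.85,.8),(160,164,168,172,176,180,184))])
s=r.read_state();print(s['force'])
p,w=grab('top','top9.png')
cv2.imwrite('pics/t9.png',cv2.resize(cv2.imread('pics/top9.png')[160:300,320:460],None,fx=4,fy=4))
```

```text
30.4 [ 436.4 -208.6  133.9] yaw -174.1 gap 0.0
[-1.1, -5.4, -0.1] [0.0, -0.0, 0.5]
[-0.4, -15.0, -0.1] [0.0, -0.0, 0.5]
[-0.3, -24.7, -0.1] [0.0, -0.0, 0.5]
[-0.8, -34.5, -0.1] [0.0, -0.0, 0.5]
[-1.9, -44.5, -0.1] [0.0, -0.0, 0.5]
[-3.7, -54.6, -0.1] [0.0, -0.0, 0.5]
[-6.0, -64.7, -0.1] [0.0, -0.0, 0.5]
[-0.05537015  0.08485129  1.02112889]
```

View pics/t9.png

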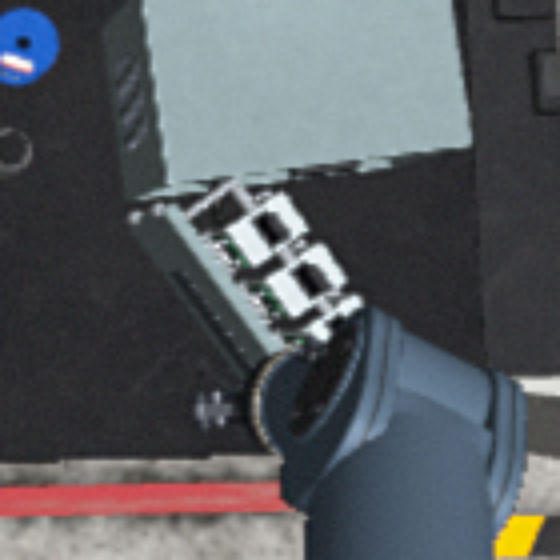

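The door swings in with the carriers still astride (crop px (270,230), (307,282)). Continuing.

Emit:
{"op": "apply_moves", "data": {"deltas": [{"linear":[-1,-8,0],"angular":[0,0,0],"claw":0},{"linear":[0,-16,0],"angular":[0,0,0],"claw":0},{"linear":[0,-25,0],"angular":[0,0,0],"claw":0},{"linear":[-1,-34,0],"angular":[0,0,0],"claw":0},{"linear":[-2,-44,0],"angular":[0,0,0],"claw":0},{"linear":[-4,-54,0],"angular":[0,0,0],"claw":0},{"linear":[-6,-64,0],"angular":[0,0,0],"claw":0}]}}

```text
time: 31.32
position: [449.3, -272.1, 133.8]
eef_rot: [[-0.995, -0.103, -0.0], [-0.103, 0.995, -0.0], [0.0, -0.0, -1.0]]
force: [-1.1, 0.8, -0.5]
finger_gap: 0.2
gripper_force: 0.5
```

Run:
```python
from h import *
plan(*[(*D(q,rho,-19),134,185.4) for q,rho in zip((.75,.7,.65,.6,.55,.5,.45,.4),(187,190,192,194,196,198,200,200))])
```

```text
31.32 [ 449.3 -272.1  133.8] yaw -174.1 gap 0.2
[-4.9, -11.1, -0.2] [-0.0, -0.0, 0.5]
[-9.2, -20.3, -0.2] [-0.0, -0.0, 0.5]
[-14.8, -28.6, -0.2] [-0.0, -0.0, 0.5]
[-20.8, -36.7, -0.2] [-0.0, -0.0, 0.5]
[-27.3, -44.5, -0.2] [-0.0, -0.0, 0.5]
[-34.3, -52.1, -0.2] [-0.0, -0.0, 0.5]
[-41.7, -59.3, -0.2] [-0.0, -0.0, 0.5]
[-50.4, -64.4, -0.2] [-0.0, -0.0, 0.5]
```

Emit:
{"op": "apply_moves", "data": {"deltas": [{"linear":[-5,-11,0],"angular":[0,0,0],"claw":0},{"linear":[-9,-20,0],"angular":[0,0,0],"claw":0},{"linear":[-15,-29,0],"angular":[0,0,0],"claw":0},{"linear":[-21,-37,0],"angular":[0,0,0],"claw":0},{"linear":[-27,-44,0],"angular":[0,0,0],"claw":0},{"linear":[-34,-52,0],"angular":[0,0,0],"claw":0},{"linear":[-42,-59,0],"angular":[0,0,0],"claw":0},{"linear":[-50,-64,0],"angular":[0,0,0.5],"claw":0}]}}

```text
time: 32.33
position: [506.0, -330.4, 133.8]
eef_rot: [[-0.996, -0.094, -0.0], [-0.094, 0.996, -0.0], [0.0, -0.0, -1.0]]
force: [-0.4, 0.5, -0.1]
finger_gap: -0.1
gripper_force: 0.0
```

Run:
```python
from h import *
plan(*[(*D(q,200,-18.5),132,185.4) for q in (.35,.3,.25,.2,.15,.1,.07,.04)])
```

```text
32.33 [ 506.  -330.4  133.8] yaw -174.6 gap -0.1
[-9.4, -5.3, 1.8] [-0.0, -0.0, -0.0]
[-18.6, -9.4, 1.8] [-0.0, -0.0, -0.0]
[-28.0, -13.0, 1.8] [-0.0, -0.0, -0.0]
[-37.5, -16.1, 1.8] [-0.0, -0.0, -0.0]
[-47.2, -18.8, 1.8] [-0.0, -0.0, -0.0]
[-57.0, -20.9, 1.8] [-0.0, -0.0, -0.0]
[-62.9, -22.0, 1.8] [-0.0, -0.0, -0.0]
[-68.9, -22.9, 1.8] [-0.0, -0.0, -0.0]
```

Emit:
{"op": "apply_moves", "data": {"deltas": [{"linear":[-9,-5,1],"angular":[0,0,0],"claw":0},{"linear":[-18,-9,1],"angular":[0,0,0],"claw":0},{"linear":[-26,-13,1],"angular":[0,0,0],"claw":0},{"linear":[-34,-15,1],"angular":[0,0,0],"claw":0},{"linear":[-42,-17,1],"angular":[0,0,0],"claw":0},{"linear":[-49,-19,1],"angular":[0,0,0],"claw":0},{"linear":[-55,-20,1],"angular":[0,0,0],"claw":0},{"linear":[-60,-21,1],"angular":[0,0,0],"claw":0}]}}

```text
time: 33.33
position: [567.4, -345.1, 132.7]
eef_rot: [[-0.996, -0.094, -0.0], [-0.094, 0.996, 0.0], [0.0, 0.0, -1.0]]
force: [-3.7, 1.3, -0.0]
finger_gap: -0.0
gripper_force: 0.0
```

Run:
```python
from h import *
plan((584.5,-345,132,185.4),(592.8,-344.5,132,185.4))
p,w=grab('top')
P=cluster(w,166,184,(500,610,-350,-150)); c=np.polyfit(P[:,1],P[:,0],1); print(len(P),c,np.arctan(c[0])+TH)
```

```text
33.33 [ 567.4 -345.1  132.7] yaw -174.6 gap -0.0
[-17.1, -1.6, 0.7] [0.0, -0.0, 0.0]
[-25.4, -1.8, 0.7] [0.0, -0.0, 0.0]
272 [-6.14089481e-03  5.85000318e+02] 0.088106961985491
```

Emit:
{"op": "apply_moves", "data": {"deltas": [{"linear":[-4,0,0],"angular":[0,0,0],"claw":0},{"linear":[-8,-1,0],"angular":[0,0,0],"claw":0},{"linear":[-12,-1,0],"angular":[0,0,0],"claw":0},{"linear":[-16,-1,0],"angular":[0,0,0],"claw":0},{"linear":[-19,-1,0],"angular":[0,0,0],"claw":0},{"linear":[-22,-1,0],"angular":[0,0,0],"claw":0},{"linear":[-24,-1,0],"angular":[0,0,0],"claw":0},{"linear":[-25,-1,0],"angular":[0,0,0],"claw":0}]}}

```text
time: 34.38
position: [592.4, -343.9, 132.9]
eef_rot: [[-0.996, -0.094, 0.0], [-0.094, 0.996, -0.0], [-0.0, -0.0, -1.0]]
force: [-4.7, -2.2, -0.0]
finger_gap: 0.2
gripper_force: 0.0
```

Emit:
{"op": "apply_moves", "data": {"deltas": [{"linear":[-1,0,0],"angular":[0,0,0],"claw":0},{"linear":[-1,0,0],"angular":[0,0,0],"claw":0},{"linear":[8,0,0],"angular":[0,0,0],"claw":0},{"linear":[25,0,0],"angular":[0,0,0],"claw":0},{"linear":[80,0,0],"angular":[0,0,0],"claw":0},{"linear":[120,0,-40],"angular":[0,0,0],"claw":0},{"linear":[120,20,-100],"angular":[0,0,0],"claw":0},{"linear":[120,20,-100],"angular":[0,0,0],"claw":0}]}}

```text
time: 35.38
position: [472.9, -335.3, 237.8]
eef_rot: [[-0.995, -0.095, 0.009], [-0.095, 0.995, -0.003], [-0.009, -0.004, -1.0]]
force: [1.2, 0.5, -0.3]
finger_gap: 0.5
gripper_force: 0.0
```

Run:
```python
from h import *
p,w=grab('top','top10.png')
P=cluster(w,166,184,(500,610,-360,-150)); c=np.polyfit(P[:,1],P[:,0],1); print(len(P),c,np.arctan(c[0])+TH,P[:,0].min())
cv2.imwrite('pics/t10.png',cv2.resize(cv2.imread('pics/top10.png')[130:290,110:470],None,fx=2.2,fy=2.2)); s=r.read_state();print(s['time'],s['position'])
```

```text
296 [-8.48566299e-02  5.72652421e+02] 0.009593948458247334 579.4650050156766
35.425 [ 472.22042292 -334.99801584  235.51130139]
```

View pics/t10.png

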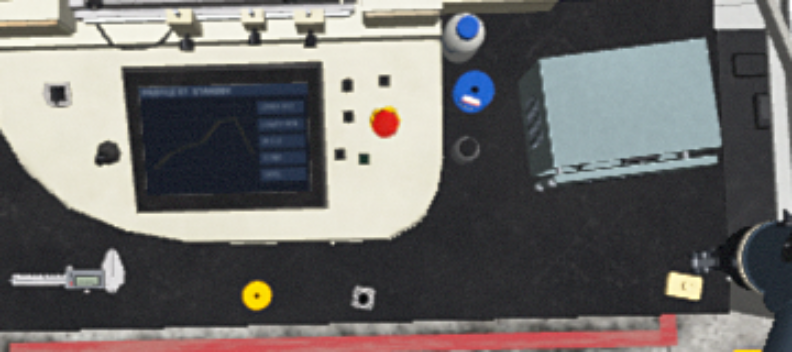

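The door looks shut (crop px 545–720, 165–185), and the bystanders are where they were. I'll compare the door fit with the first picture, then hand in.

Run:
```python
from h import *
for w in (np.load('top.npy'),grab('top')[1],grab('top')[1]):
    P=cluster(w,166,184,(500,610,-360,-150)); c=np.polyfit(P[:,1],P[:,0],1); print(len(P),c,np.polyval(c,-340))
```

```text
302 [-7.52698922e-02  5.75516253e+02] 601.108016398789
299 [-8.59035083e-02  5.72251706e+02] 601.4588984600762
295 [-7.70781239e-02  5.74956407e+02] 601.1629691121689
```

The door matches its original shut pose.

```bash
python3 -c "
from station import r
print(r.finish_job())"
```

```text
the job is handed in; nothing more can be done
None
```

I popped the door, swung it open, hung all three carriers on the rail and swung it shut again, then handed the job in at about 35 s. The door matches its starting pose and the bystanders look undisturbed; I last saw carriers on the rail partway through closing (two clearly, the third hidden by the arm), and the hand-in returned no verdict.

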